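Take the orange bracket out of the sliding-lid parts case

ROBOT

A 7-joint arm with a two-finger parallel gripper is mounted at the origin on the work surface. World frame = base frame: x ahead of the robot, y to its left, z up, the work surface at z = 0. Lengths are in m, angles in rad, forces in N, time in s.
With the tool pointing down it reaches from about 0.425 to 0.825 m from the base axis. Payload 3.6 kg.
Tool frame: the origin (TCP) lies on the centre line of the jaws, within the pads' length; the fingertips stand 17 mm ahead of it and the grasp point (between the pads) lies 2 mm behind it; z points along the fingers, y is the line along which they close (so a half turn about z gives the same grasp; the last joint's range is limited). The gripper opens to 93 mm and grips with 3 to 60 N. Pads are 15 mm wide; open, the fingers measure 128 mm over their backs; the gripper's body (75 mm by 188 mm) begins 65 mm behind the grasp point.
Start: joints at [1.234, 0.615, -0.013, 1.423, 0.008, 1.103, -0.04], TCP at [0.198, -0.619, 0.236] pointing down, gripper open.
Joint ranges: [-3.12, 3.12], [-0.3, 2.06], [-1.34, 1.32], [0.26, 2.42], [-1.36, 4.5], [0.01, 1.98], [-2.84, 2.84]. Speed limits (rad/s): [2.79, 2.79, 3.14, 3.14, 3.14, 3.14, 3.14].

INTERFACE

Orientations are given as a unit quaternion [w, x, y, z].
In Python, from station import get_state, snapshot, finish_job, search_frame, trace gives the robot as it stands.
- The arm moves only by the tool play_rows, never from a script. Its argument "plan" is a list that holds one entry, the list of rows, each a list of 4 numbers: the shift along the tool's x, y, z in mm, then the turn about the tool's z in rad. A call has 1 to 10 rows; each row is the pose to reach, as a shift and turn from the pose commanded when the call began, along the tool's axes at that moment; what a row does not reach only later rows make up. A row lasts 1/12 s, in which the tool goes at most 41.7 mm and 7.16 degrees, less where a joint would pass 70% of its speed; a pose out of reach is approached as far as the arm can. A call with a gripper value outside its range is refused whole. "grip" is the gripper command: -1 is shut, 1 is fully open, values between are in proportion, set as the call begins (left out, the last holds). The fingers move at their own pace and stop on an object; "newtons" is the grip in N (left out, the last holds). Time passes only in rows, so rows that repeat a pose let the fingers close. It gives the time, the measured TCP pose, the force, the opening and the grip force at its end, in the units of the state.
- get_state(): the state, without advancing time (a new reading comes with each control period).
- snapshot(name): name is "scene" or "top" or "wrist"; returns a dict with "img" (400x640x3 uint8, red, green, blue), "intrinsics" (3x3 intrinsics, pixels), "position" and "rotation" of the camera in the world; the wrist camera has in their place "hand_eye" (4x4, takes a point from camera to tool coordinates, whose origin is the TCP and whose axes are the flange's). Camera axes: x right, y down, z forward; pixel columns grow to the right and rows downward; lengths in m; the calibration is good to about 2 mm. A picture is of the moment at which its call begins: read the wrist's pose just before it. There is no depth.
- finish_job(): hands the job in; it is judged then, once.
Trained networks look in the newest picture that a camera, given by its name, has taken for a name from the list of things; names that differ only in an ending like _2 or _b are one class to them, and where a whole thing is asked for, a point or a joint stands for the part that bears it (a point fixed in the world has none). Each returns a list of dicts, best first, with "p" (0 to 1); they miss things now and then, are a little off and sometimes report something else, mostly with a low value. They report only what shows in the picture. A call takes as long as a camera call. They do not tell look-alikes from the thing itself.
- search_frame(query, camera): "at" ([x, y, z] in m, in world coordinates, good to about 4 mm: the middle of the surface that is visible of it).
- trace(query, camera): "region" (400x640 bool, what is visible of it).
The state is a dict: "time_s": time; "joint_positions": joint angles; "dq": joint speeds; "joint_efforts": joint torques, N m; "eef_pos": TCP position; "eef_rot": TCP orientation; "contact_force": force on the tool from outside, world axes, zero at the start; "moment": the same for the moment, N m; "grip_width": finger opening in m; "grasp_force": force on a finger pad.
Only numpy, scipy, OpenCV 4.12 (cv2) and the standard library are available. Lean on these libraries where they do the work, as an engineer would, in place of code of your own. Each camera call takes 0.05 s, during which the arm holds its last target. There are 200 camera calls.

TASK

The orange bracket lies in one of the two bays of the parts case, under a clear sliding lid. Slide the lid that covers it fully open, past the other lid, and leave it open; keep the other lid shut and the grey bracket where it is. Then take the orange bracket out and stand it upright, on its base, in the middle of the blue mat.

Things in the scene. Friction and masses are not known exactly. Their poses are not given: they have to be found in the camera images.
- case: Parts case fixed to the desk, 200 (x) x 430 (y) x 72 mm high, walls 6 mm, white floor 5 mm thick. Origin: centre of underside, z up, y along its length. A divider at y = 0 makes left (+y) and right (-y) bays, each 188 x 207 mm inside; end walls (54 mm) and divider stay below the lids. Two clear lids (edges in the grip's colour) slide along y at two levels, one over the other. A bracket stands in each bay.
- lid_left (a joint): Opening of the lower lid, over the left (+y) bay: 0 closed, grows to 0.130 m (stop, fully open) as it slides toward the case's -y, under the other lid. May start up to 15 mm ajar. Panel 184 (x) x 215 (y) x 4 mm, its top 60 mm above the case's underside; light friction (about 2 N), stays where it is left.
- lid_right (a joint): Opening of the upper lid, over the right (-y) bay: 0 closed, grows to 0.130 m (stop, fully open) as it slides toward the case's +y, over the other lid. May start up to 15 mm ajar. Same panel and friction, its top 68 mm above the case's underside.
- lid_left_grip (a point): Centre of the top of the yellow upright grip ridge on the left lid: 70 mm long (case x), 12 mm thick (case y), 30 mm high above its lid, top 90 mm above the case's underside. With the lid shut it is at y = +0.1875 m of the case, 27 mm inside the lid's outer edge. Axes parallel to the case's.
- lid_right_grip (a point): Centre of the top of the black upright grip ridge on the right lid: 70 mm long (case x), 12 mm thick (case y), 30 mm high above its lid, top 98 mm above the case's underside. With the lid shut it is at y = -0.1875 m of the case, 27 mm inside the lid's outer edge. Axes parallel to the case's.
- orange_bracket: Loose orange bracket, 80 g: base plate 60 (x) x 40 (y) x 8 mm with an upright web in its middle, 16 mm thick (x), 36 mm wide (y), top 46 mm above the underside; brass inserts. Origin: centre of underside, z up. Stands on the floor of one bay, 135 to 155 mm from the case's middle along y, clear of a fully open lid.
- grey_bracket: Loose grey bracket, same shape, size and origin, standing in the other bay. More grey ones stand on the desk as bystanders.
- mat: Blue assembly mat fixed flat on the desk, 150 x 150 x 4 mm. Origin at the centre of its underside, z up; its top is 4 mm above the origin.
There are look-alikes about, which are no part of the job. What is meant by the mat is not green, and is the larger of those in its own colour.

How it is judged:
On the way:
1. the lid over the orange bracket is slid open by more than 105 mm while the bracket still stands in its bay (distance of orange_bracket from where it was at the start of the episode below 0.03 m and ((y of orange_bracket in the frame of case above 0.05 m and value of joint lid_left above 0.105 m) or (y of orange_bracket in the frame of case below -0.05 m and value of joint lid_right above 0.105 m))), for 0.2 s.
At the end, for the whole second after the job is handed in: The orange bracket stands upright (within about 10 degrees) and at rest on the mat, its centre within 40 mm of the mat's; the lid that covered it is left open by more than 105 mm, the other lid is open by less than 40 mm, and the grey bracket is within 30 mm of where it stood (horizontal distance between orange_bracket and mat below 0.04 m and z of orange_bracket in the frame of mat between 0 and 0.012 m and angle between orange_bracket's own z axis and vertical below 0.17 rad and linear speed of orange_bracket below 0.02 m/s and distance of grey_bracket from where it was at the start of the episode below 0.03 m and ((value of joint lid_left above 0.105 m and value of joint lid_right below 0.04 m) or (value of joint lid_right above 0.105 m and value of joint lid_left below 0.04 m))); the robot touches nothing.
It fails at once if the lid over the grey bracket is slid open by more than 40 mm ((y of grey_bracket in the frame of case above 0.05 m and value of joint lid_left above 0.04 m) or (y of grey_bracket in the frame of case below -0.05 m and value of joint lid_right above 0.04 m)).
It fails at once if the grey bracket is moved by more than 30 mm (distance of grey_bracket from where it was at the start of the episode above 0.03 m).
It also fails if it takes over 50 s, if anything falls off the work surface, if the arm or the gripper's body presses on something with over 40 N, if the wrist force passes 120 N, or if a joint passes its speed limit or range.

## Working session

There is one attempt and no reset: what is moved stays moved. The work goes in short steps, Python scripts to look and compute and a tool call to move; the robot and the scene stay as the last step left them, time stands still between calls to the robot, and variables do not carry over. Pictures are saved under pics/ and viewed, at most 10 in all, crops included, and the job is handed in when it is done.

Besides the shell and the picture viewer there is one more tool, called as name([rows], argument=value, ...), one row to a line, values as JSON. play_rows: Moves the arm, as the interface text tells. Its arguments: {"type":"object","properties":{"plan":{"type":"array"},"grip":{"type":"number"},"newtons":{"type":"number"}},"required":["plan"]}

```bash
mkdir -p pics; ls
cat > h.py <<'E'
import numpy as np, cv2
from station import *
def save(n,f,crop=None,s=1):
    d=snapshot(n); im=d["img"][:,:,::-1]
    if crop: a,b,c,e=crop; im=im[b:e,a:c]
    cv2.imwrite("pics/"+f,cv2.resize(im,None,fx=s,fy=s,interpolation=cv2.INTER_CUBIC)); return d
def ray(d,px,z):
    K=np.array(d["intrinsics"]);R=np.array(d["rotation"]);p=np.array(d["position"])
    v=R@np.linalg.inv(K)@np.array([px[0],px[1],1.]); return p+v*(z-p[2])/v[2]
E
python3 - <<'E'
from h import *
s=get_state();print(s["eef_pos"],s["eef_rot"],s["time_s"],s["grip_width"])
d=save("top","top.png");print(d["position"],d["rotation"],d["intrinsics"])
for q in ["case","lid_left_grip","lid_right_grip","orange_bracket","grey_bracket","mat"]:
    for r in search_frame(q,"top")[:5]: print(q,round(r["p"],2),np.round(r["at"],3))
d=save("scene","scene.png")
E
```

```text
pics
[ 0.19792192 -0.61834188  0.23450595] [-1.25664214e-03  9.88023968e-01  1.54295198e-01 -2.24879544e-04] 0.0 0.09284408049758554
[0.33152047 0.11001373 1.21861176] [ 0.03199904 -0.70574498  0.70679738 -0.03657264] [[382.74863167   0.         311.30182503]
 [  0.         382.74863167 199.63988693]
 [  0.           0.           1.        ]]
case 0.9 [ 0.518 -0.049  0.064]
lid_left_grip 0.58 [0.516 0.059 0.064]
lid_right_grip 0.86 [ 0.521 -0.153  0.065]
grey_bracket 0.69 [0.539 0.31  0.005]
mat 0.97 [0.541 0.311 0.006]
mat 0.86 [0.457 0.517 0.003]
mat 0.66 [0.286 0.294 0.001]
```

View pics/top.png

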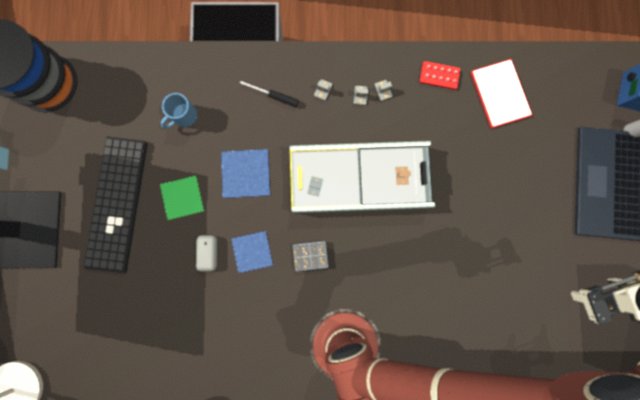

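View pics/scene.png

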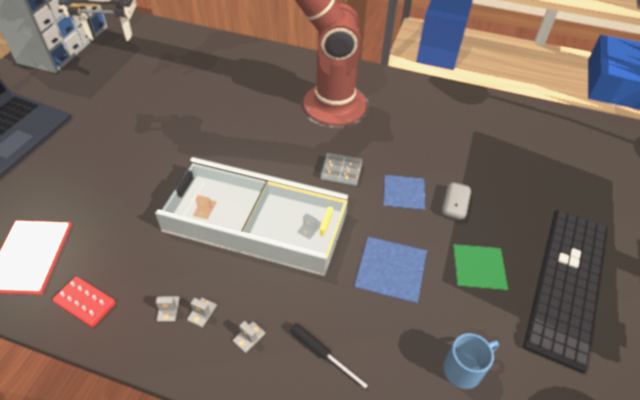

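The orange bracket (402,175) is in the right bay, under the upper lid with the black grip (424,173). The grey one (315,186) is under the yellow-grip lid. There are three mat candidates: blue (246,173), blue (251,252) and green (182,197). The one at (246,173) fits, being the larger of the two blue ones. I'll confirm this in a crop and measure.

Run:
```python
from h import *
d=save("top","crop.png",(210,130,450,280),3.2); im=d["img"]
hsv=cv2.cvtColor(im,cv2.COLOR_RGB2HSV)
def blob(name,m,box,z):
    a,b,c,e=box; k=np.zeros(m.shape,np.uint8);k[b:e,a:c]=m[b:e,a:c]
    n,l,st,ce=cv2.connectedComponentsWithStats(k); i=1+np.argmax(st[1:,4])
    ys,xs=np.where(l==i); P=np.array([ray(d,(x,y),z)[:2] for x,y in zip(xs,ys)])
    r=cv2.minAreaRect((P*1000).astype(np.float32)); print(name,st[i],np.round(r[0],1),np.round(r[1],1),round(r[2],1), "mean",np.round(P.mean(0),4))
H,S,V=[hsv[...,i].astype(int) for i in range(3)]
blob("mat",(H>100)&(H<125)&(S>80),(215,140,280,205),.004)
blob("smallmat",(H>100)&(H<125)&(S>80),(228,225,280,280),.004)
blob("black",V<70,(412,155,429,195),.098)
blob("yellow",(H>20)&(H<35)&(S>120),(294,160,306,195),.090)
blob("orange",(H>3)&(H<20)&(S>70),(385,155,416,195),.046)
```

```text
Traceback (most recent call last):
  File "h.py", line 9, in ray
    v=R@np.linalg.inv(K)@np.array([px[0],px[1],1.]); return p+v*(z-p[2])/v[2]
      ~^~~~~~~~~~~~~~~~~
ValueError: matmul: Input operand 1 has a mismatch in its core dimension 0, with gufunc signature (n?,k),(k,m?)->(n?,m?) (size 3 is different from 4)
```

View pics/crop.png

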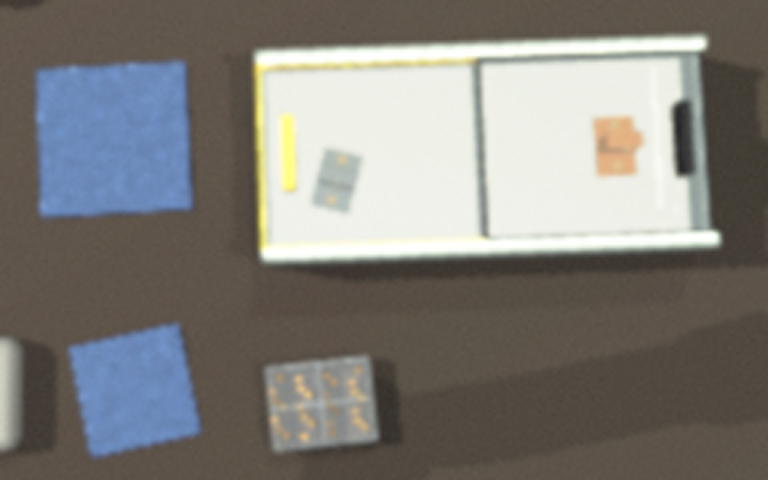

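The crop confirms it. The orange bracket at crop (615,147) is in the black-grip bay, and the blue mat at crop (113,138) is larger than the one at (135,388). The camera rotation is a quaternion, so I'll fix the helper.

```bash
sed -i 's/R=np.array(d\["rotation"\])/R=Q(d["rotation"])/; 2a from scipy.spatial.transform import Rotation\ndef Q(q): return Rotation.from_quat(np.roll(q,-1)).as_matrix()' h.py
python3 - <<'E'
from h import *
d=snapshot("top"); im=d["img"]
hsv=cv2.cvtColor(im,cv2.COLOR_RGB2HSV)
def blob(name,m,box,z):
    a,b,c,e=box; k=np.zeros(m.shape,np.uint8);k[b:e,a:c]=m[b:e,a:c]
    n,l,st,ce=cv2.connectedComponentsWithStats(k); i=1+np.argmax(st[1:,4])
    ys,xs=np.where(l==i); P=np.array([ray(d,(x,y),z)[:2] for x,y in zip(xs,ys)])
    r=cv2.minAreaRect((P*1000).astype(np.float32)); print(name,st[i],np.round(r[0],1),np.round(r[1],1),round(r[2],1), "mean",np.round(P.mean(0),4))
H,S,V=[hsv[...,i].astype(int) for i in range(3)]
blob("mat",(H>100)&(H<125)&(S>80),(215,140,280,205),.004)
blob("black",V<70,(412,155,429,195),.098)
blob("yellow",(H>20)&(H<35)&(S>120),(294,160,306,195),.090)
blob("orange",(H>3)&(H<20)&(S>70),(385,155,416,195),.04)
# case rim lines from crop pixels
for c in [(258,55),(707,40),(263,254),(720,240)]: print(np.round(ray(d,(210+c[0]/3.2,130+c[1]/3.2),.072),4))
s=get_state();R=Q(s["eef_rot"]);print(np.round(R,3),s["time_s"])
E
```

```text
mat [ 222  149   48   49 2141] [535.7 314.2] [149.8 149.5] 3.3 mean [0.535 0.314]
black [421 163   5  21  79] [ 519.7 -228.5] [60.2 11. ] 2.3 mean [ 0.5199 -0.2286]
yellow [300 179   1   3   3] [500.1 136.1] [6. 0.] 0.1 mean [0.5001 0.1361]
orange [396 167  14  18 204] [ 521.6 -182.4] [40.7 53.6] 90.0 mean [ 0.5231 -0.1808]
[0.6039 0.1653 0.072 ]
[ 0.6184 -0.264   0.072 ]
[0.4138 0.1599 0.072 ]
[ 0.4264 -0.2701  0.072 ]
[[ 0.952  0.305 -0.   ]
 [ 0.305 -0.952  0.   ]
 [ 0.    -0.    -1.   ]] 0.5
```

play_rows([
  [[40,-26,0,0.03],[80,-51,0,0.06],[121,-77,0,0.09],[161,-103,0,0.12],[200,-128,0,0.15],[240,-153,0,0.18],[280,-179,0,0.21],[320,-204,0,0.24],[360,-230,0,0.277],[395,-252,0,0.277]],
], grip=0, newtons=20)

```text
time_s: 1.33
eef_pos: [0.4654, -0.2968, 0.2361]
eef_rot: [0.0, 1.0, 0.016, 0.0]
contact_force: [-0.1, -0.0, -0.1]
grip_width: 0.0466
grasp_force: 0.0
```

play_rows([
  [[20,-10,0,0],[20,-10,0,0],[20,-10,0,0],[20,-10,0,0]],
])

```text
time_s: 1.67
eef_pos: [0.4831, -0.2889, 0.2357]
eef_rot: [0.0, 1.0, 0.016, -0.0]
contact_force: [-0.7, -0.3, -0.1]
grip_width: 0.0465
grasp_force: 0.0
```

```bash
cat >> h.py <<'E'
def wcam():
    s=get_state(); d=snapshot("wrist"); T=np.eye(4);T[:3,:3]=Q(s["eef_rot"]);T[:3,3]=s["eef_pos"]
    T=T@np.array(d["hand_eye"]); d["rotation"]=np.roll(Rotation.from_matrix(T[:3,:3]).as_quat(),1); d["position"]=T[:3,3]; return s,d
E
python3 - <<'E'
from h import *
s,d=wcam(); print(s["eef_pos"],s["eef_rot"],s["time_s"],d["position"])
cv2.imwrite("pics/w1.png",d["img"][:,:,::-1]); np.save("w1.npy",d)
for q in ["lid_right_grip","orange_bracket"]:
    for r in search_frame(q,"wrist")[:3]: print(q,round(r["p"],2),np.round(r["at"],3))
E
```

```text
[ 0.48305153 -0.2889225   0.2356514 ] [ 4.74651614e-04  9.99877003e-01  1.56689143e-02 -4.88943835e-04] 1.6667 [ 0.55301241 -0.28607964  0.38532728]
lid_right_grip 0.6 [ 0.526 -0.153  0.066]
```

View pics/w1.png

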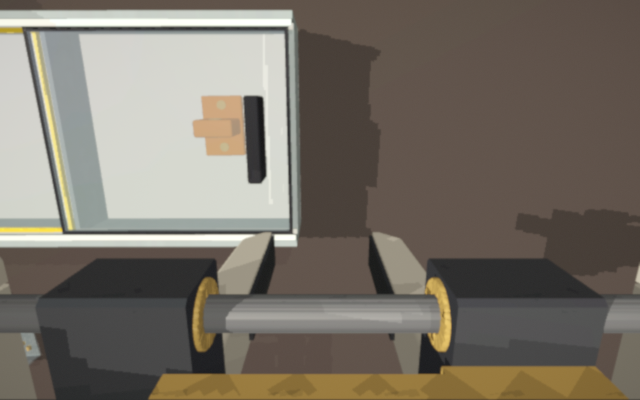

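The wrist view shows the black ridge at about (247–265, 96–183), with the orange bracket behind it at (222,126) and its web along the image horizontal. Next I'll compute positions.

Run:
```python
from h import *
d=np.load("w1.npy",allow_pickle=True).item()
for n,p,z in [("top far edge a",(245,96),.098),("top far edge b",(248,183),.098),("bottom near a",(263,97),.068),("bot near b",(265,180),.068),("top near a",(260,96),.098),
 ("web top l",(194,121),.051),("web top l2",(194,136),.051),("base",(203,97),.013),("base",(242,97),.013),("base",(206,155),.013),("base",(244,155),.013),("case corner",(294,13),.072),("case c2",(297,244),.072)]: print(n,np.round(ray(d,p,z),4))
im=d["img"][80:200,180:310]; cv2.imwrite("pics/c2.png",cv2.resize(im[:,:,::-1],None,fx=5,fy=5,interpolation=cv2.INTER_CUBIC))
```

```text
top far edge a [ 0.5564 -0.2275  0.098 ]
top far edge b [ 0.488  -0.2284  0.098 ]
bottom near a [ 0.5564 -0.2366  0.068 ]
bot near b [ 0.4844 -0.2377  0.068 ]
top near a [ 0.5568 -0.239   0.098 ]
web top l [ 0.5336 -0.171   0.051 ]
web top l2 [ 0.5201 -0.1702  0.051 ]
base [ 0.5551 -0.1683  0.013 ]
base [ 0.5563 -0.2071  0.013 ]
base [ 0.4971 -0.1684  0.013 ]
base [ 0.4984 -0.2078  0.013 ]
case corner [ 0.6214 -0.2625  0.072 ]
case c2 [ 0.4253 -0.2676  0.072 ]
```

View pics/c2.png

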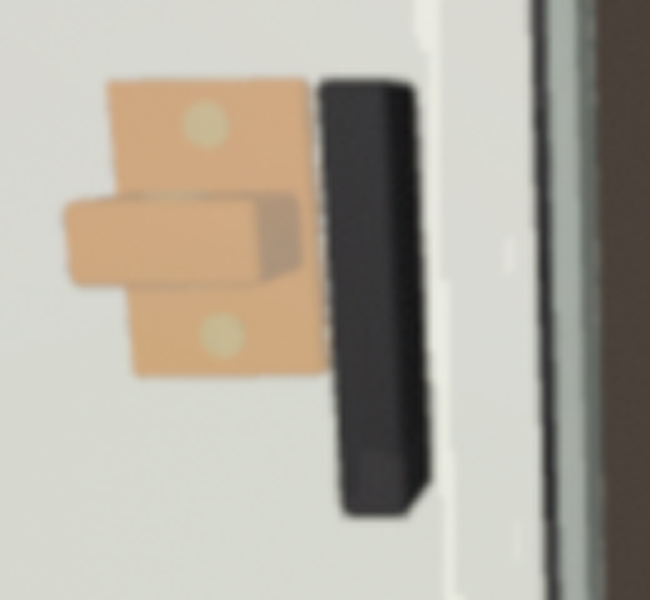

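play_rows([
  [[20,-27,0,0],[40,-54,20,0],[40,-54,55,0],[40,-54,90,0],[40,-54,120,0],[40,-54,144,0],[40,-54,144,0],[40,-54,144,0]],
])

```text
time_s: 2.48
eef_pos: [0.5212, -0.2334, 0.0912]
eef_rot: [-0.0, 1.0, 0.015, -0.001]
contact_force: [0.3, 0.2, -0.4]
grip_width: 0.0465
grasp_force: 0.0
```

play_rows([
  [[0,0,0,0],[0,0,0,0],[0,0,0,0],[0,0,0,0],[0,0,0,0],[0,0,0,0]],
], grip=-1, newtons=15)

```text
time_s: 2.98
eef_pos: [0.5224, -0.2326, 0.0922]
eef_rot: [0.0, 1.0, 0.016, 0.0]
contact_force: [-0.9, 0.3, 2.2]
grip_width: 0.0119
grasp_force: 15.0
```

play_rows([
  [[0,-8,0,0],[0,-20,0,0],[0,-35,0,0],[0,-50,0,0],[0,-65,0,0],[0,-80,0,0],[0,-95,0,0],[0,-108,0,0],[0,-115,0,0],[0,-119,0,0]],
])

```text
time_s: 3.82
eef_pos: [0.5185, -0.1117, 0.0922]
eef_rot: [-0.0, 1.0, 0.018, 0.0]
contact_force: [-0.6, -2.7, 5.2]
grip_width: 0.0119
grasp_force: 15.0
```

play_rows([
  [[0,0,0,0],[0,-1,0,0],[0,-1,0,0]],
])

```text
time_s: 4.07
eef_pos: [0.5185, -0.1117, 0.0922]
eef_rot: [-0.001, 1.0, 0.017, 0.0]
contact_force: [-1.0, 1.8, 6.6]
grip_width: 0.0118
grasp_force: 15.0
```

play_rows([
  [[0,0,0,0],[0,0,0,0],[0,0,0,0],[0,0,0,0],[0,0,-30,0],[0,0,-70,0],[0,0,-110,0],[0,0,-120,0]],
], grip=0)

```text
time_s: 4.73
eef_pos: [0.5214, -0.1134, 0.2173]
eef_rot: [0.001, 1.0, 0.016, 0.005]
contact_force: [1.0, -0.1, 0.1]
grip_width: 0.0465
grasp_force: 0.0
```

Run:
```python
from h import *
s=get_state();print(np.round(s["joint_positions"],2),s["eef_pos"],s["eef_rot"],s["grip_width"])
```

```text
[ 0.15  0.45  0.04  1.8  -0.02  0.89 -1.34] [ 0.52138099 -0.11341325  0.21730679] [0.00100671 0.99985516 0.01614523 0.0052888 ] 0.04654494741298303
```

play_rows([
  [[0,15,0,-0.125],[0,30,0,-0.25],[3,45,0,-0.375],[3,60,0,-0.5],[3,75,0,-0.625],[3,75,0,-0.75],[3,75,0,-0.875],[3,75,0,-1.0],[3,75,0,-1.125],[3,75,0,-1.25]],
])

```text
time_s: 5.57
eef_pos: [0.5233, -0.1875, 0.211]
eef_rot: [-0.001, 0.799, 0.601, -0.0]
contact_force: [-0.0, 0.5, -0.1]
grip_width: 0.0462
grasp_force: 0.0
```

play_rows([
  [[0,0,0,-0.12],[0,0,0,-0.24],[0,0,0,-0.29],[0,0,0,-0.29],[0,0,0,-0.29]],
])

```text
time_s: 5.98
eef_pos: [0.5233, -0.1875, 0.2112]
eef_rot: [-0.001, 0.707, 0.707, -0.0]
contact_force: [0.3, 0.7, -0.3]
grip_width: 0.0463
grasp_force: 0.0
```

Run:
```python
from h import *
s,d=wcam(); print(s["eef_pos"],s["eef_rot"],s["time_s"],d["position"])
print(np.round(Q(s["eef_rot"]),3),np.round(s["joint_positions"],2))
cv2.imwrite("pics/w3.png",d["img"][:,:,::-1]); np.save("w3.npy",d)
for q in ["orange_bracket"]:
    for r in search_frame(q,"wrist")[:3]: print(q,round(r["p"],2),np.round(r["at"],3))
```

```text
[ 0.52334989 -0.18752388  0.2111604 ] [-5.36526655e-04  7.07054012e-01  7.07159336e-01 -9.46849655e-05] 5.9833 [ 0.52297664 -0.11677412  0.36095017]
[[-0.     1.    -0.001]
 [ 1.     0.     0.001]
 [ 0.001 -0.001 -1.   ]] [ 0.55  0.52 -0.37  1.73  0.23  0.94  0.09]
orange_bracket 0.61 [ 0.518 -0.087  0.068]
```

View pics/w3.png

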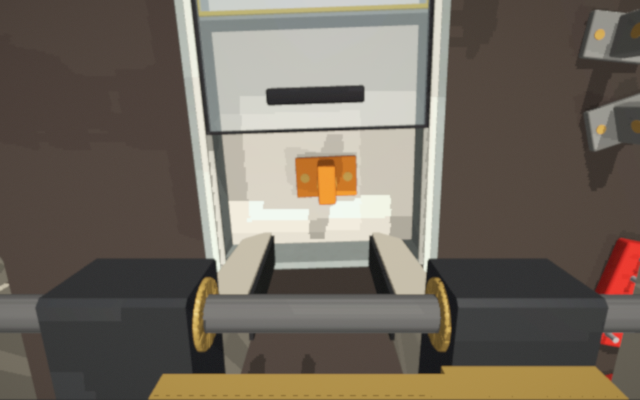

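The lid is open. The bracket is at (326,177) with the web top at about (318–336, 165–205), and the path to it is clear.

Run:
```python
from h import *
d=np.load("w3.npy",allow_pickle=True).item()
for n,p,z in [("webtop near l",(319,205),.051),("near r",(336,203),.051),("far l",(318,166),.051),("far r",(334,165),.051),("base",(296,157),.013),("base",(355,155),.013),("base",(297,197),.013),("base",(357,195),.013),("lid edge",(320,131),.066),("ridge far",(315,90),.098)]: print(n,np.round(ray(d,p,z),4))
```

```text
webtop near l [ 0.5209 -0.2049  0.051 ]
near r [ 0.5361 -0.203   0.051 ]
far l [ 0.5201 -0.1696  0.051 ]
far r [ 0.534  -0.1687  0.051 ]
base [ 0.4984 -0.1672  0.013 ]
base [ 0.5557 -0.1653  0.013 ]
base [ 0.4987 -0.2074  0.013 ]
base [ 0.5586 -0.2053  0.013 ]
lid edge [ 0.5219 -0.1384  0.066 ]
ridge far [ 0.5186 -0.1078  0.098 ]
```

play_rows([
  [[1,5,30,-0.03],[1,5,65,-0.03],[1,5,100,-0.03],[1,5,130,-0.03],[1,5,155,-0.03],[1,5,170,-0.03],[1,5,170,-0.03],[1,5,170,-0.03]],
])

```text
time_s: 6.75
eef_pos: [0.5285, -0.1861, 0.0412]
eef_rot: [-0.001, 0.696, 0.718, -0.0]
contact_force: [-0.6, -0.6, 1.0]
grip_width: 0.0464
grasp_force: 0.0
```

play_rows([
  [[0,0,0,0],[0,0,0,0],[0,0,0,0],[0,0,0,0],[0,0,0,0],[0,0,0,0]],
], grip=-1, newtons=20)

```text
time_s: 7.25
eef_pos: [0.5288, -0.1866, 0.0423]
eef_rot: [0.0, 0.696, 0.718, 0.0]
contact_force: [-0.5, 0.2, 3.2]
grip_width: 0.016
grasp_force: 20.0
```

play_rows([
  [[0,0,-15,0],[0,0,-40,0],[0,0,-75,0],[0,0,-110,0],[0,0,-140,0],[20,2,-140,0],[50,4,-140,0],[85,6,-140,0],[120,8,-140,0],[155,9,-140,0]],
])

```text
time_s: 8.08
eef_pos: [0.5325, -0.0299, 0.1817]
eef_rot: [0.0, 0.696, 0.718, 0.0]
contact_force: [0.3, -0.1, -2.1]
grip_width: 0.0161
grasp_force: 20.0
```

play_rows([
  [[35,1,0,0],[70,3,0,0],[105,4,0,0],[140,6,0,0],[175,7,0,0],[210,8,0,0],[245,9,0,0],[280,11,0,0],[310,12,0,0],[335,13,0,0]],
])

```text
time_s: 8.92
eef_pos: [0.5339, 0.3071, 0.1815]
eef_rot: [-0.001, 0.695, 0.719, 0.0]
contact_force: [0.0, 0.6, -1.3]
grip_width: 0.0159
grasp_force: 20.0
```

play_rows([
  [[0,0,0,0],[0,0,0,0]],
])

```text
time_s: 9.08
eef_pos: [0.5338, 0.3058, 0.1812]
eef_rot: [-0.001, 0.694, 0.72, -0.0]
contact_force: [-0.2, -0.3, -0.2]
grip_width: 0.0159
grasp_force: 20.0
```

Run:
```python
from h import *
s,d=wcam(); print(s["eef_pos"],s["eef_rot"],s["time_s"],s["grip_width"],s["grasp_force"],d["position"])
print(np.round(Q(s["eef_rot"]),3))
cv2.imwrite("pics/w4.png",d["img"][:,:,::-1])
im=d["img"]; h=cv2.cvtColor(im,cv2.COLOR_RGB2HSV); m=((h[...,0]>100)&(h[...,0]<125)&(h[...,1]>80)).astype(np.uint8)
n,l,st,ce=cv2.connectedComponentsWithStats(m)
for i in range(1,n):
    if st[i,4]>1500:
        ys,xs=np.where(l==i); hull=cv2.convexHull(np.c_[xs,ys].astype(np.int32))[:,0]
        P=np.array([ray(d,p,.004)[:2] for p in hull])*1000
        print(st[i],cv2.minAreaRect(P.astype(np.float32)))
```

```text
[0.53382992 0.30583833 0.18123442] [-5.37971983e-04  6.94337607e-01  7.19649164e-01 -2.78922597e-04] 9.0833 0.01592338608242774 19.999743103981018 [0.53098941 0.3765855  0.33100738]
[[-0.036  0.999 -0.001]
 [ 0.999  0.036  0.   ]
 [ 0.    -0.001 -1.   ]]
[  240    86   170   163 20308] ((537.084716796875, 315.4398498535156), (148.59446716308594, 148.88624572753906), 3.113023042678833)
[    0   120   132   130 12668] ((288.2170104980469, 291.460693359375), (108.55575561523438, 108.39530944824219), 12.283592224121094)
```

View pics/w4.png

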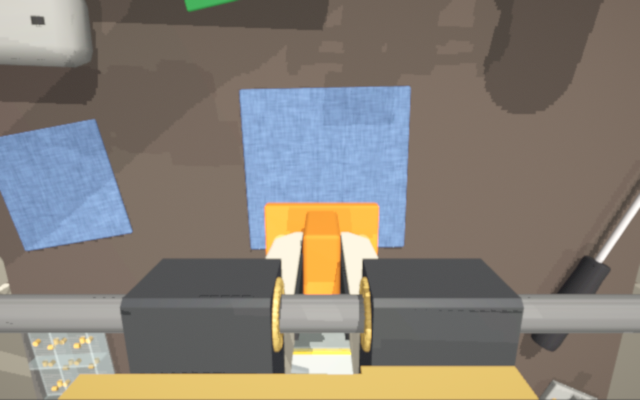

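The bracket is held upright, at (322,230). The mat spans (240–410, 86–249), 149 mm square, centred at (0.537, 0.3155). Lowering now.

play_rows([
  [[9,3,25,0],[9,3,60,0],[9,3,90,0],[9,3,115,0],[9,3,130,0],[9,3,136,0],[9,3,139,0],[9,3,140,0],[9,3,140,0],[9,3,140,0]],
])

```text
time_s: 9.97
eef_pos: [0.5387, 0.3134, 0.0431]
eef_rot: [0.0, 0.696, 0.718, 0.001]
contact_force: [-0.0, 0.7, -0.4]
grip_width: 0.016
grasp_force: 20.0
```

Run:
```python
from h import *
s=get_state();print(s["eef_pos"],s["contact_force"],s["grasp_force"])
```

```text
[0.53865215 0.31337103 0.04313764] [-0.01191426  0.65147158 -0.41688477] 19.999944269657135
```

play_rows([
  [[0,0,1,0],[0,0,1,0],[0,0,2,0],[0,0,2,0],[0,0,2,0]],
])

```text
time_s: 10.38
eef_pos: [0.5381, 0.3134, 0.0413]
eef_rot: [0.0, 0.696, 0.718, 0.001]
contact_force: [-1.1, -0.8, 5.8]
grip_width: 0.0159
grasp_force: 20.0
```

The 5.8 N upward force shows the bracket is touching the mat, so I'll release and retreat.

play_rows([
  [[0,0,0,0],[0,0,0,0],[0,0,0,0],[0,0,0,0],[0,0,-20,0],[0,0,-55,0],[0,0,-95,0],[0,0,-130,0],[-20,0,-150,0],[-50,0,-150,0]],
], grip=0)

```text
time_s: 11.22
eef_pos: [0.5407, 0.2691, 0.1955]
eef_rot: [0.0, 0.693, 0.721, 0.007]
contact_force: [0.8, 0.8, -0.2]
grip_width: 0.0462
grasp_force: 0.0
```

play_rows([
  [[-40,0,0,0],[-50,0,0,0],[-50,0,0,0],[-50,0,0,0]],
])

```text
time_s: 11.55
eef_pos: [0.541, 0.213, 0.1896]
eef_rot: [-0.0, 0.696, 0.718, 0.0]
contact_force: [-0.7, 0.9, 0.4]
grip_width: 0.0467
grasp_force: 0.0
```

Run:
```python
from h import *
s,d=wcam(); print(s["eef_pos"],s["time_s"],s["grip_width"])
a=d["img"]; b=snapshot("top")["img"][120:220,200:460]
b=cv2.resize(b,(640,246),interpolation=cv2.INTER_CUBIC)
cv2.imwrite("pics/end.png",np.vstack([a[:300],b])[:,:,::-1])
```

```text
[0.54097536 0.21298048 0.18964147] 11.55 0.046658608934638676
```

View pics/end.png

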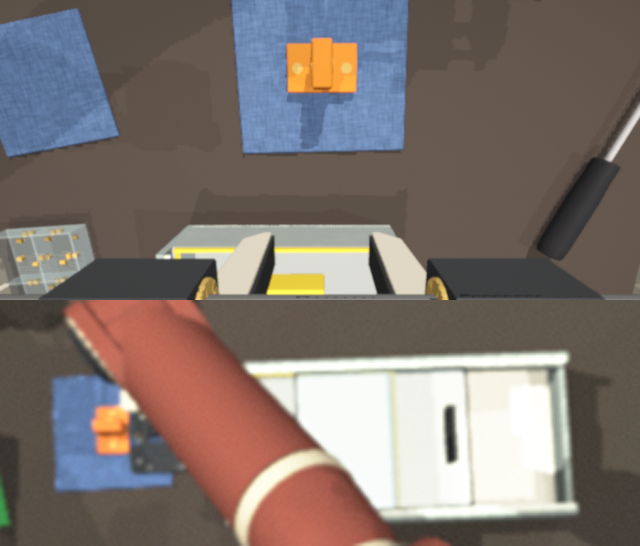

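The bracket stands upright mid-mat at (322,67). The black-grip lid is fully open, with its ridge at (450,433) in the lower panel. The yellow-grip lid is still shut. Handing in.

```bash
python3 -c "
from station import *
print(finish_job())"
```

```text
the job is handed in; nothing more can be done
None
```

I slid the right lid (black grip) open by about 125 mm and stood the orange bracket upright in the middle of the larger blue mat. The left lid stayed shut and I never touched the grey bracket. I handed the job in with about 12 s on the clock, and no verdict came back.

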